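# Set sprung tweezers to the pad pitch of a circuit card

## Task

Take the blue-gripped tweezers off their rest and squeeze their sprung legs until the gap between the tips matches the two gold pads in the middle of the green card. Hold the tweezers level with one tip over the middle line of each pad, a few millimetres above the card without pressing on it, keep that gap steady for two seconds, and finish still holding it there; let nothing else get knocked about.

Things in the scene. Friction and masses are not known exactly. Their poses are not given: they have to be found in the camera images.
- tweezers: loose steel bent-nose tweezers with blue grip plates, 178 mm long, about 60 g, lying on the side on the rest: legs squeeze together horizontally. Origin midway between the legs at the middle of the blue plates, level with their underside; x to the tips, z up, y to the left leg. Heel block 13 mm wide, x = -110 to -84 mm. Centre of mass about 8 mm behind the origin
- tweezers_grip (a point): where to grip: 6 mm above the tweezers' origin, mid-height of the blue plates (x = -26 to +26 mm, z = 0 to 12 mm), fingers closing along y. Outer faces of the plates are 25 mm apart when free (tips 26 mm apart), 18 mm apart and parallel when the tips are 14 mm apart: each mm the fingers close brings the tips 1.8 mm nearer. Lift with 20 mm or less between the fingers
- leg_left (a joint): squeeze angle of the left (y+) leg about its upright hinge at the heel (tweezers x = -88 mm, y = 3 mm), rad: 0 free, 0.0375 when the tips are 14 mm apart (both legs alike), 0.078 at its stop; a spring returns it, about 1.6 N at the blue plate per mm of this leg's travel there (5 N at 14 mm tip distance)
- leg_right (a joint): squeeze angle of the right (y-) leg, same values
- tip_left (a point): lowest point of the left steel tip, a 4 mm thick nose bent downward. In the tweezers' frame x = +70 mm, y = +7 mm at 14 mm tip distance (+13 free), z = -12 mm (18 mm below the grip point)
- tip_right (a point): lowest point of the right tip, the mirror image (y = -7 mm at 14 mm tip distance, -13 free)
- rest: fixed grey tweezer rest; origin on the bench under the tweezers' grip, x toward the tips. Base plate 140x60 mm, 6 mm high, x = -82 to +58 mm; two cross bars 8 mm thick at x = -62 and +42 mm, top at 26 mm, with end lugs to 33 mm at y = +-24.5 mm, carry the tweezers. Between the bars both sides of the blue plates are free for fingers down to 6 mm
- card: fixed grey block 60x50 mm with a green circuit card on it, top at z = 34 mm. Origin: centre of the underside on the bench; x along the long sides of the gold pads, y across from the right pad to the left, z up. The tweezers go with their length along its x, from either end
- pad_left (a point): centre of one gold pad, on the card's top face, 18 mm long (card x) and 7 mm wide (card y), at y = +7 mm of the card; axes as the card's. The two pad centres are 14 mm apart
- pad_right (a point): centre of the other gold pad, same size, at y = -7 mm of the card
- flux_bottle: bystander: small white needle bottle, 30 mm diameter, 118 mm high, standing; origin under its centre, z up
- capacitor: bystander: blue capacitor can, 30 mm diameter, 46 mm high, standing; origin under its centre, z up
- small_capacitor: bystander: dark blue capacitor can, 25 mm diameter, 40 mm high, standing; origin under its centre, z up
- wick_reel: bystander: flat blue reel, 40 mm diameter, 12 mm high, lying flat; origin under its centre, z up
Mind the look-alikes: they are no part of the job. Of the things like the card, leave any that is red; of the rest the larger one is meant.

How it is judged:
By the outcome, as a careful person would: the job done as asked, in the order asked, and still so for the second after the job is handed in, while the arm keeps its last pose, push and grip.
It also fails if it takes over 45 s, if anything falls off the work surface, if the arm or the gripper's body presses on something with over 40 N, if the wrist force passes 120 N, or if a joint passes its speed limit or range.

## Robot

A 7-joint arm with a two-finger parallel gripper is mounted at the origin on a cart in front of the work surface, level with it; the furniture and walls round the work are solid. World frame = base frame: x ahead of the robot, y to its left, z up, the work surface at z = 0. Lengths are in m, angles in rad, forces in N, time in s.
With the tool pointing down it reaches from about 0.425 to 0.925 m from the base axis. Payload 6.8 kg.
Tool frame: the origin (TCP) lies at the centre of the arm's flange, where the gripper is bolted on; the fingertips stand 173 mm ahead of it and the grasp point (between the pads) lies 155 mm ahead of it (r.hold_point_z is the distance from the TCP to the grasp point, in m); z points along the fingers, x is the direction in which the jaws open and shut, and the axes are right-handed (so a half turn about z gives the same grasp; the last joint's range is limited). The gripper opens to 85 mm and grips with 20 to 120 N. Pads are 22 mm wide; open, the fingers measure 114 mm over their backs; the gripper's body (76 mm by 85 mm) begins 54 mm behind the grasp point. The pads swing forward as they close: fully open they stand 13 mm farther back than shut.
Start: joints at [-1.299, 0.477, 0.022, 1.555, -0.011, 1.109, -0.083], TCP at [0.25, 0.627, 0.405] pointing down, gripper open.
Joint ranges: [-2.96, 2.96], [-0.34, 2.1], [-1.41, 1.46], [0.24, 2.44], [-1.37, 4.51], [0.17, 1.92], [-2.96, 2.96]. Speed limits (rad/s): [2.39, 2.39, 3.14, 3.14, 3.14, 3.14, 3.14].

## Interface

Orientations are given as a rotation vector (axis times angle).
In Python, from bench import r gives the robot as it stands.
- The arm moves only by the tool apply_moves, never from a script. Its arguments are lists of equal length, an entry for each row: "dp": the shift along the tool's x, y, z scaled (see below), a list of three; "twist": the turn, a rotation vector about the tool's x, y, z scaled (see below), a list of three; "jaw": the closure in counts, from 0 (fully open) to 255 (shut). In form: {"dp": [[x, y, z], ...], "twist": [[rx, ry, rz], ...], "jaw": [jaw, ...]}. A call has 1 to 20 rows; each row shifts and turns the pose as measured when the row begins, along the tool's axes as they then stand; what a row does not reach is not made up. The controller multiplies each number of a shift by 12 cm and each number of a turn by 120 degrees. A row lasts 1/10 s, in which the tool goes at most 50 mm and 8.59 degrees, less where a joint would pass 70% of its speed; a pose out of reach is approached as far as the arm can. A call with a number of a shift or a turn outside -1 to 1 is refused whole. A call with a gripper value outside its range is refused whole. The fingers move at their own pace and stop on an object; "grip_force" is the grip in N (left out, the last holds). Time passes only in rows, so rows that do not move let the fingers close. It gives the time, the measured TCP pose, the force and the opening at its end, in the units of the state.
- r.get_obs(): the state, without advancing time (a new reading comes with each control period).
- r.grab_frame(name): name is "scene" or "side" or "wrist"; returns a dict with "color" (480x640x3 uint8, red, green, blue), "z_map" (480x640 float32, m along the optical axis (not along the pixel's ray), 0 where there is no reading), "intrinsics" (3x3 intrinsics, pixels), "R" (3x3) and "t" (3): a world point X has camera coordinates R X + t; the wrist camera has in their place "hand_eye" (4x4, takes a point from camera to tool coordinates, whose origin is the TCP and whose axes are the tool frame's). Camera axes: x right, y down, z forward; pixel columns grow to the right and rows downward; lengths in m; the calibration is good to about 2 mm. A picture is of the moment at which its call begins: read the wrist's pose just before it.
- r.hand_in(): hands the job in, once; it reports no verdict.
The state is a dict: "clock": time; "joints": joint angles; "qvel": joint speeds; "tau": joint torques, N m; "tcp_pos": TCP position; "orientation": TCP orientation; "contact_force": force on the tool from outside, world axes, zero at the start; "moment": the same for the moment, N m; "grip_width": finger opening in m.
Only numpy, scipy, OpenCV 4.12 (cv2) and the standard library are available. Lean on these libraries where they do the work, as an engineer would, in place of code of your own. Each camera call takes 0.05 s, during which the arm holds its last target.

## Working session

There is one attempt and no reset: what is moved stays moved. The work goes in short steps, Python scripts to look and compute and a tool call to move; the robot and the scene stay as the last step left them, time stands still between calls to the robot, and variables do not carry over. Pictures are saved under pics/ and viewed, and the job is handed in when it is done.

Besides the shell and the picture viewer there is one more tool, called after "Call:" by a JSON object that holds its "api" and its "payload". apply_moves: Moves the arm, as the interface text tells. Shifts and turns lie within -1 to 1; 1 stands for 12 cm of shift or 120 degrees of turn. Its arguments: {"type":"object","properties":{"dp":{"type":"array"},"twist":{"type":"array"},"jaw":{"type":"array"},"grip_force":{"type":"number"}},"required":["dp","twist","jaw"]}

```bash
ls; mkdir -p pics
cat > h.py <<'E'
import numpy as np,cv2
from scipy.spatial.transform import Rotation as Ro
from bench import r
def grab(n,fn=None):
    o=r.get_obs(); f=r.grab_frame(n)
    if n=="wrist":
        T=np.eye(4);T[:3,:3]=Ro.from_rotvec(o["orientation"]).as_matrix();T[:3,3]=o["tcp_pos"]
        C=T@f["hand_eye"]; f["R"]=C[:3,:3].T; f["t"]=-f["R"]@C[:3,3]
    np.savez("last_%s.npz"%n,**{k:f[k] for k in("color","z_map","intrinsics","R","t")})
    if fn: cv2.imwrite("pics/"+fn,f["color"][:,:,::-1])
    return f
def load(n): return dict(np.load("last_%s.npz"%n))
def px(f,u,v,z=None):
    "world pt from pixel; z=None: depth map, else plane z"
    K=f["intrinsics"]; d=np.linalg.inv(K)@[u,v,1.]; c=-f["R"].T@f["t"]; w=f["R"].T@d
    if z is None: return c+w*float(f["z_map"][int(round(v)),int(round(u))])
    return c+w*(z-c[2])/w[2]
def proj(f,X):
    p=f["intrinsics"]@(f["R"]@np.array(X)+f["t"]); return p[:2]/p[2]
def crop(f,fn,u0,v0,u1,v1,s):
    c=f["color"][v0:v1,u0:u1,::-1]; cv2.imwrite("pics/"+fn,cv2.resize(c,None,fx=s,fy=s,interpolation=cv2.INTER_CUBIC))
E
python3 - <<'E'
from h import *
print(r.get_obs())
for n in("scene","side","wrist"):
    f=grab(n,n+"0.png"); print(n,-f["R"].T@f["t"],f["intrinsics"][0])
E
```

```text
pics
{'clock': 0.0, 'joints': array([-1.29910051,  0.47782903,  0.022361  ,  1.55648175, -0.0114843 ,
        1.10931083, -0.08309982]), 'qvel': array([ 0.00157743, -0.00058185, -0.00041651, -0.00092273, -0.00051225,
        0.00120829, -0.00240779]), 'tau': array([-1.58396906e-03, -5.96437490e+01,  1.60650719e+00, -2.81204438e+01,
        1.22710224e-02,  9.21003259e-03,  2.96512212e-05]), 'tcp_pos': array([0.25014319, 0.62663279, 0.40369365]), 'orientation': array([ 2.59982155e+00,  1.76153041e+00, -2.31417502e-03]), 'contact_force': array([-0.07329706,  0.67985195,  0.86102782]), 'moment': array([-0.03450652,  0.00176561,  0.00669616]), 'grip_width': 0.08551026018212007}
scene [-0.11228324  0.96005771  0.75446204] [613.06016728   0.         311.29311702]
side [ 0.21671687 -0.4953791   0.55594772] [476.97261367   0.         321.25478317]
wrist [0.18896834 0.65094885 0.37443946] [430.87063996   0.         321.7221065 ]
```

View pics/scene0.png

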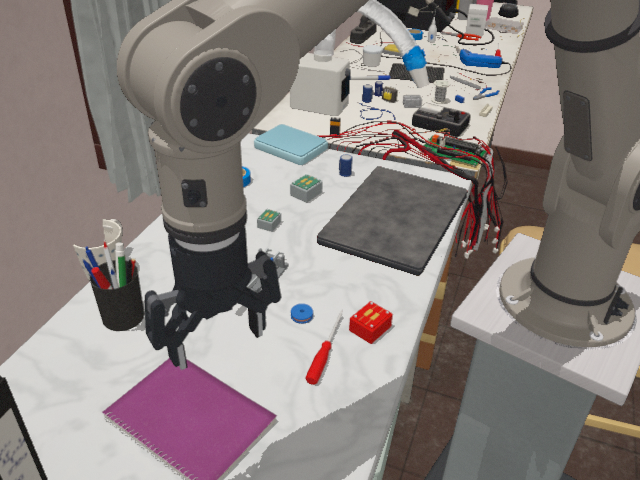

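View pics/side0.png

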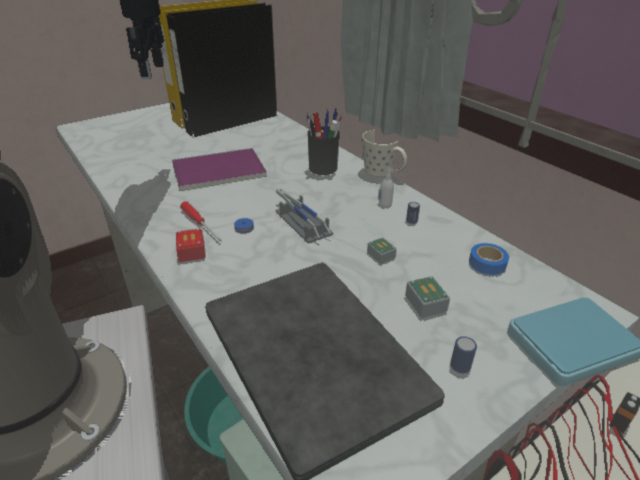

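View pics/wrist0.png

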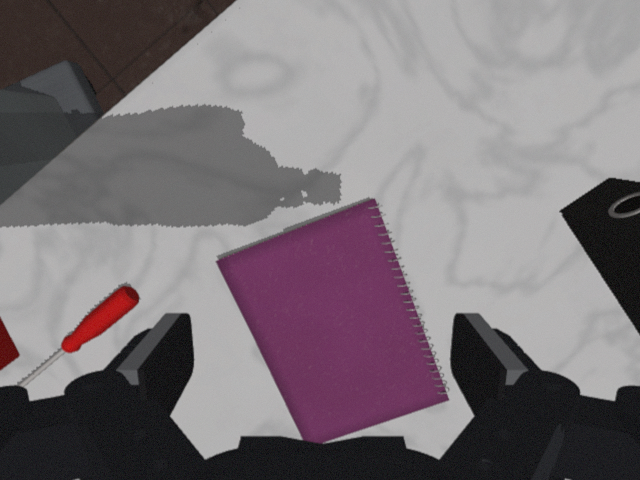

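The large green card is at side (427,296) and scene (306,187). The small green one is at side (381,250), and the red one is at side (190,245). The tweezers on the rest are at side (303,215). I'll check these in close crops.

Run:
```python
from h import *
f=load("side")
crop(f,"s_tw.png",260,175,350,250,8)
crop(f,"s_card.png",360,225,460,325,6)
for n,(u,v) in dict(tw=(303,212),big=(428,288),small=(381,245),red=(190,240),bottle=(387,190),cap=(463,350),scap=(413,208),reel=(244,223)).items(): print(n,px(f,u,v).round(4))
g=load("scene")
for n,(u,v) in dict(big=(306,184),small=(268,216)).items(): print(n,px(g,u,v).round(4))
```

```text
tw [0.4905 0.3267 0.0082]
big [ 0.5932 -0.0067  0.0365]
small [0.5813 0.1392 0.0266]
red [0.2474 0.2663 0.0352]
bottle [0.6739 0.298  0.0418]
cap [ 0.5627 -0.1468  0.0478]
scap [0.6934 0.2187 0.038 ]
reel [0.3619 0.3269 0.0092]
big [0.5892 0.0021 0.0333]
small [0.5804 0.1479 0.0285]
```

View pics/s_tw.png

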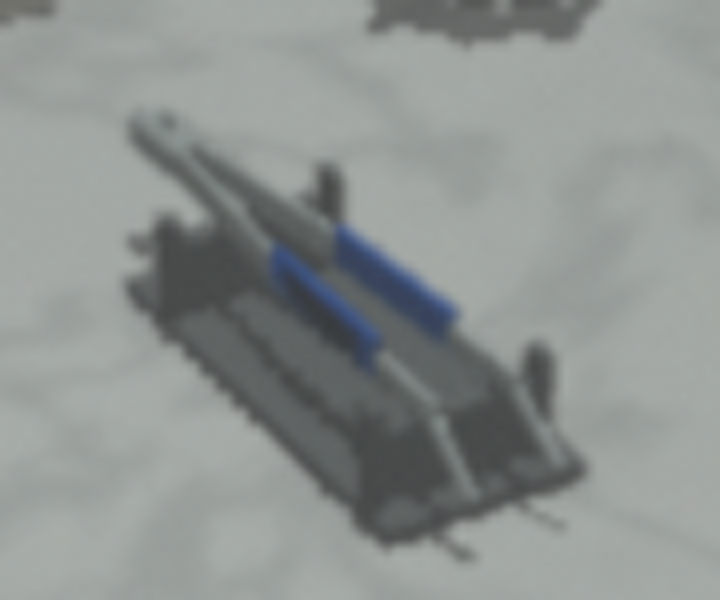

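View pics/s_card.png

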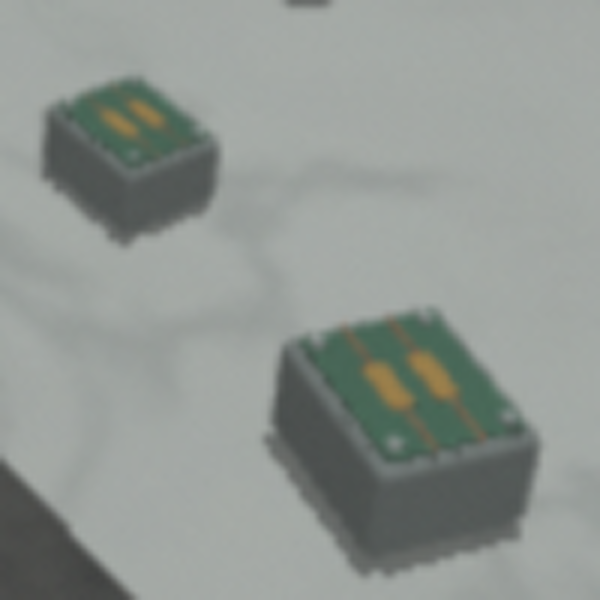

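Run:
```python
from h import *
f=load("side")
P={}
for n,(u,v) in dict(n0=(277,248),n1=(380,342),f0=(340,230),f1=(458,312)).items(): P[n]=px(f,260+u/8,175+v/8,0.038); print(n,P[n].round(4))
c=sum(P.values())/4; d=(P['n1']-P['n0']+P['f1']-P['f0']); print(c,np.degrees(np.arctan2(d[1],d[0])))
for n,(u,v) in dict(heel=(150,125)).items(): print(px(f,260+u/8,175+v/8,0.038))
Q={}
for n,(u,v) in dict(a=(388,385),b=(433,375),a0=(345,328),a1=(437,452),b0=(390,318),b1=(485,438)).items():Q[n]=px(f,360+u/6,225+v/6,0.034); print(n,Q[n].round(4))
d=Q['a1']-Q['a0']+Q['b1']-Q['b0'];print((Q['a']+Q['b'])/2,np.degrees(np.arctan2(d[1],d[0])),np.linalg.norm(Q['a']-Q['b']))
o=r.get_obs();R=Ro.from_rotvec(o["orientation"]).as_matrix();print(R)
h=r.grab_frame("wrist")["hand_eye"];print(h, r.hold_point_z)
```

```text
n0 [0.4669 0.3098 0.038 ]
n1 [0.4771 0.2586 0.038 ]
f0 [0.4851 0.3127 0.038 ]
f1 [0.5002 0.265  0.038 ]
[0.48231674 0.28653017 0.038     ] -75.68612518239486
[0.45436787 0.38222077 0.038     ]
a [ 0.5884 -0.005   0.034 ]
b [ 0.6022 -0.0057  0.034 ]
a0 [0.5895 0.0202 0.034 ]
a1 [ 0.5867 -0.0329  0.034 ]
b0 [0.6036 0.0196 0.034 ]
b1 [ 0.6017 -0.0326  0.034 ]
[ 0.59525428 -0.00532081  0.034     ] -92.55880759346503 0.013810639496243175
[[ 3.70678850e-01  9.28761004e-01 -4.34376792e-04]
 [ 9.28760004e-01 -3.70679090e-01 -1.36664572e-03]
 [-1.43030164e-03  1.03154871e-04 -9.99998972e-01]]
[[ 9.99999856e-01  4.14586612e-04 -3.41836109e-04 -8.25938120e-05]
 [-3.10985232e-04  9.65331537e-01  2.61026679e-01 -6.57983883e-02]
 [ 4.38203343e-04 -2.61026535e-01  9.65331526e-01  2.93861435e-02]
 [ 0.00000000e+00  0.00000000e+00  0.00000000e+00  1.00000000e+00]] 0.1547
```

```bash
cat >> h.py <<'E'
def plan(p,yaw,n):
    "tcp target, world angle of tool x (deg), n rows: prints scaled rows (tool pointing down)"
    o=r.get_obs();p0=o["tcp_pos"];R0=Ro.from_rotvec(o["orientation"])
    a=np.radians(yaw);X=np.array([np.cos(a),np.sin(a),0]);Z=np.array([0,0,-1.]);R1=Ro.from_matrix(np.c_[X,np.cross(Z,X),Z])
    tw=(R0.inv()*R1).as_rotvec()
    print("tot tw deg",np.degrees(tw).round(2),"dp world",(np.array(p)-p0).round(4))
    dp=(np.array(p)-p0)/n
    D=[];W=[]
    for i in range(n):
        R=R0*Ro.from_rotvec(tw*i/n)
        D.append((R.inv().apply(dp)/.12).round(3).tolist());W.append((np.degrees(tw)/n/120).round(4).tolist())
    print(D);print(W)
def st():
    o=r.get_obs();R=Ro.from_rotvec(o["orientation"]).as_matrix()
    print("t",round(o["clock"],2),"tcp",o["tcp_pos"].round(4),"yaw",np.degrees(np.arctan2(R[1,0],R[0,0])).round(2),"z",R[:,2].round(4),"F",o["contact_force"].round(2),"w",round(o["grip_width"],4),"q",o["joints"].round(2))
E
python3 - <<'E'
from h import *
st();plan([.482,.287,.33],14.3,12)
E
```

```text
t 0.2 tcp [0.2502 0.6268 0.4041] yaw 68.24 z [-3.0e-04 -1.1e-03 -1.0e+00] F [-0.32  0.06  0.14] w 0.0854 q [-1.3   0.48  0.02  1.56 -0.01  1.11 -0.08]
tot tw deg [3.000e-02 6.000e-02 5.394e+01] dp world [ 0.2318 -0.3398 -0.0741]
[[-0.159, 0.237, 0.052], [-0.14, 0.249, 0.052], [-0.12, 0.259, 0.052], [-0.1, 0.268, 0.052], [-0.078, 0.275, 0.052], [-0.057, 0.28, 0.052], [-0.035, 0.284, 0.052], [-0.012, 0.285, 0.052], [0.01, 0.285, 0.051], [0.032, 0.284, 0.051], [0.055, 0.28, 0.051], [0.076, 0.275, 0.051]]
[[0.0, 0.0, 0.0375], [0.0, 0.0, 0.0375], [0.0, 0.0, 0.0375], [0.0, 0.0, 0.0375], [0.0, 0.0, 0.0375], [0.0, 0.0, 0.0375], [0.0, 0.0, 0.0375], [0.0, 0.0, 0.0375], [0.0, 0.0, 0.0375], [0.0, 0.0, 0.0375], [0.0, 0.0, 0.0375], [0.0, 0.0, 0.0375]]
```

Call:
{"api": "apply_moves", "payload": {"dp": [[-0.16,0.24,0.05],[-0.14,0.25,0.05],[-0.12,0.26,0.05],[-0.1,0.27,0.05],[-0.08,0.275,0.05],[-0.06,0.28,0.05],[-0.035,0.285,0.05],[-0.01,0.285,0.05],[0.01,0.285,0.05],[0.03,0.285,0.05],[0.055,0.28,0.05],[0.076,0.275,0.05],[0,0,0],[0,0,0]], "twist": [[0,0,0.0375],[0,0,0.0375],[0,0,0.0375],[0,0,0.0375],[0,0,0.0375],[0,0,0.0375],[0,0,0.0375],[0,0,0.0375],[0,0,0.0375],[0,0,0.0375],[0,0,0.0375],[0,0,0.0375],[0,0,0],[0,0,0]], "jaw": [0,0,0,0,0,0,0,0,0,0,0,0,0,0]}}

```text
clock: 1.6
tcp_pos: [0.4834, 0.2697, 0.3268]
orientation: [3.124, 0.333, -0.005]
contact_force: [0.7, 0.7, 1.0]
grip_width: 0.0852
```

Run:
```python
from h import *
st();f=grab("wrist","w1.png");g=grab("scene","sc1.png");st()
```

```text
t 1.6 tcp [0.4834 0.2697 0.3268] yaw 12.16 z [-3.1e-03 -4.0e-04 -1.0e+00] F [0.71 0.7  1.  ] w 0.0852 q [-0.88  0.38  0.32  1.94 -0.16  0.85 -0.26]
t 1.7 tcp [0.4831 0.2702 0.327 ] yaw 12.24 z [-2.8e-03 -4.0e-04 -1.0e+00] F [-0.82  0.15 -0.18] w 0.0854 q [-0.88  0.38  0.32  1.94 -0.16  0.85 -0.26]
```

View pics/w1.png

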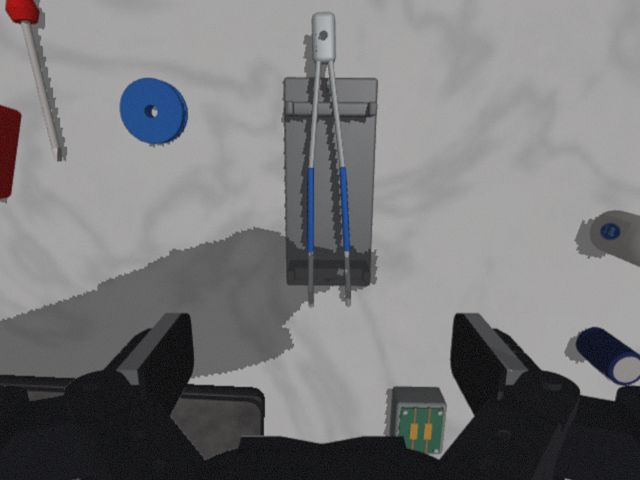

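Run:
```python
from h import *
f=load("wrist")
crop(f,"w1c.png",270,150,390,310,5)
crop(f,"w1d.png",270,0,390,160,5)
```

```text
(no output)
```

View pics/w1c.png

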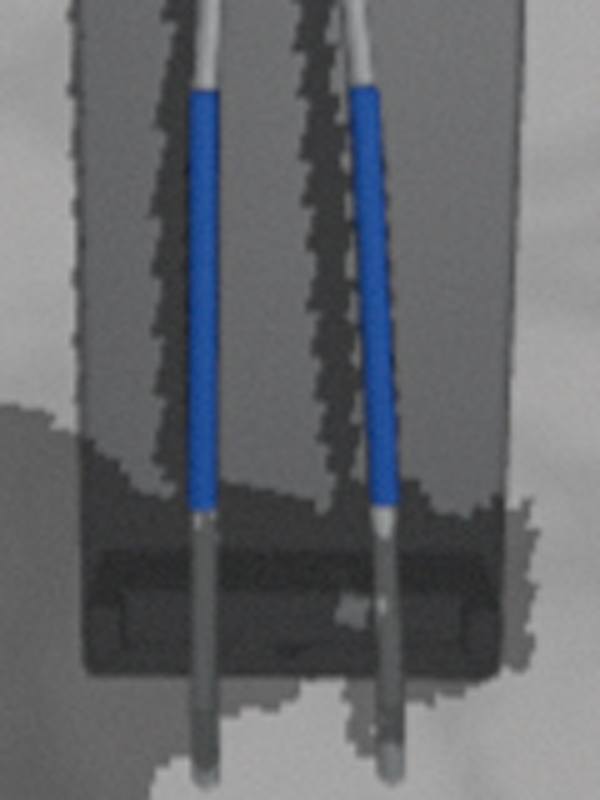

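View pics/w1d.png

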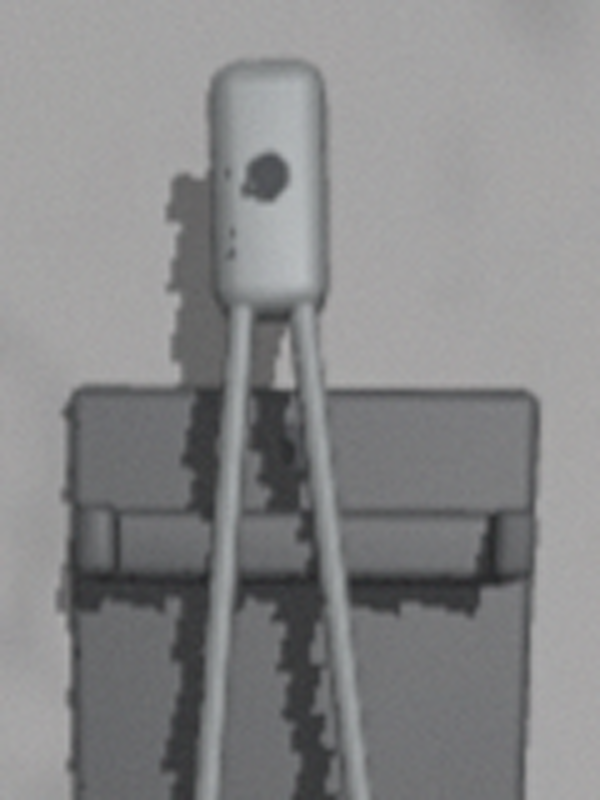

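Run:
```python
from h import *
f=load("wrist")
W=lambda u,v,z:px(f,270+u/5,150+v/5,z)
H=lambda u,v,z:px(f,270+u/5,v/5,z)
a0=W(204,90,.038);a1=W(203.5,510,.038);b0=W(364,88,.038);b1=W(385,505,.038)
c=(a0+a1+b0+b1)/4; d=(a1+b1-a0-b0)
print("c",c,np.degrees(np.arctan2(d[1],d[0])),"len",np.linalg.norm(a1-a0),np.linalg.norm(b1-b0),"sep",np.linalg.norm(a0-b0),np.linalg.norm(a1-b1))
out=np.linalg.norm(W(190,300,.038)-W(387,300,.038));print("outer at mid",out)
h=(H(268,70,.038)+H(270,300,.038))/2; e=c-h;print("heel mid",h,"dist",np.linalg.norm(e),"yaw",np.degrees(np.arctan2(e[1],e[0])))
# tips
t=(W(205,780,.016)+W(390,778,.016))/2;e=t-h;print("tipmid",t,np.degrees(np.arctan2(e[1],e[0])),np.linalg.norm(t-c))
for u,v in [(204,300),(375,300),(300,300)]: print(px(f,270+u/5,150+v/5))
print("heel z",px(f,270+290/5,250/5))
# card
print(proj(f,[.595,-.005,.034]))
```

```text
c [0.48214235 0.2890654  0.038     ] -76.22498251304395 len 0.05182113083044061 0.05149302904892704 sep 0.019004118760582306 0.022698652776045755
outer at mid 0.024003033741662325
heel mid [0.45921157 0.38305177 0.038     ] dist 0.09674326239174734 yaw -76.2888497521388
tipmid [0.49884522 0.21950062 0.016     ] -76.37800677160891 0.07484814138377394
[0.47187654 0.28769103 0.04014915]
[0.49217588 0.29186789 0.03895553]
[0.48493941 0.28461962 0.00774355]
heel z [0.46286869 0.37716203 0.03846228]
[386.2035928  591.02812226]
```

Run:
```python
from h import *
st();plan([.4822,.289,.25],13.7,5)
```

```text
t 1.7 tcp [0.4831 0.2702 0.327 ] yaw 12.24 z [-2.8e-03 -4.0e-04 -1.0e+00] F [-0.82  0.15 -0.18] w 0.0854 q [-0.88  0.38  0.32  1.94 -0.16  0.85 -0.26]
tot tw deg [-0.01  0.16 -1.46] dp world [-0.0009  0.0188 -0.077 ]
[[0.006, -0.031, 0.128], [0.006, -0.031, 0.128], [0.006, -0.031, 0.128], [0.006, -0.031, 0.128], [0.006, -0.031, 0.128]]
[[-0.0, 0.0003, -0.0024], [-0.0, 0.0003, -0.0024], [-0.0, 0.0003, -0.0024], [-0.0, 0.0003, -0.0024], [-0.0, 0.0003, -0.0024]]
```

Call:
{"api": "apply_moves", "payload": {"dp": [[0.006,-0.031,0.128],[0.006,-0.031,0.128],[0.006,-0.031,0.128],[0.006,-0.031,0.128],[0.006,-0.031,0.128],[0,0,0],[0,0,0]], "twist": [[0,0.0003,-0.0024],[0,0.0003,-0.0024],[0,0.0003,-0.0024],[0,0.0003,-0.0024],[0,0.0003,-0.0024],[0,0,0],[0,0,0]], "jaw": [100,100,100,100,100,100,100], "grip_force": 20}}

```text
clock: 2.4
tcp_pos: [0.4783, 0.2997, 0.2496]
orientation: [-3.109, -0.403, -0.003]
contact_force: [-0.9, -0.1, 0.2]
grip_width: 0.0518
```

Run:
```python
from h import *
st();f=grab("wrist","w2.png");plan([.4822,.289,.187],13.7,6)
K=(f["intrinsics"]);print(proj(f,[.4822,.289,.032]))
```

```text
t 2.4 tcp [0.4783 0.2997 0.2496] yaw 14.78 z [ 0.0012  0.0072 -1.    ] F [-0.95 -0.08  0.24] w 0.0518 q [-0.88  0.5   0.27  1.96 -0.21  0.69 -0.22]
tot tw deg [-0.4  -0.16  1.09] dp world [ 0.004  -0.0107 -0.0627]
[[0.001, 0.016, 0.087], [0.001, 0.016, 0.087], [0.002, 0.016, 0.087], [0.002, 0.016, 0.087], [0.002, 0.016, 0.087], [0.002, 0.016, 0.087]]
[[-0.0006, -0.0002, 0.0015], [-0.0006, -0.0002, 0.0015], [-0.0006, -0.0002, 0.0015], [-0.0006, -0.0002, 0.0015], [-0.0006, -0.0002, 0.0015], [-0.0006, -0.0002, 0.0015]]
[322.3866909  304.85895878]
```

View pics/w2.png

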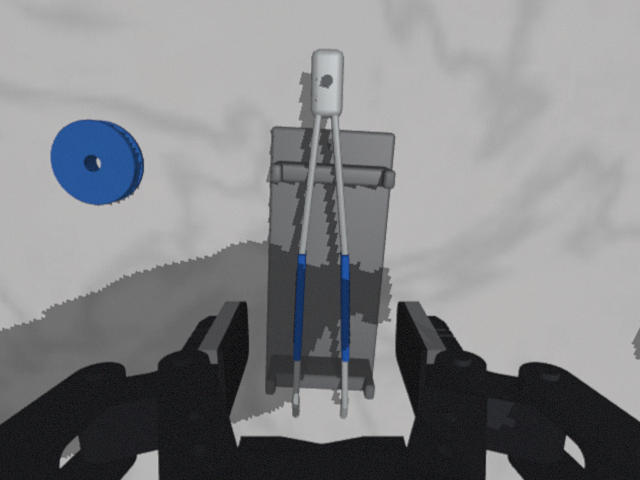

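The view agrees with the estimate: the plate centre is at (322,307) and I predicted (322,305). I'll centre at this height, then lower.

Call:
{"api": "apply_moves", "payload": {"dp": [[0.002,0.03,0.05],[0.002,0.03,0.05],[0.002,0.03,0.05],[0,0,0],[0,0,0],[0,0,0]], "twist": [[-0.001,-0.0004,0.003],[-0.001,-0.0004,0.003],[-0.001,-0.0004,0.003],[0,0,0],[0,0,0],[0,0,0]], "jaw": [100,100,100,100,100,100]}}

```text
clock: 3.05
tcp_pos: [0.4827, 0.2882, 0.2322]
orientation: [-3.118, -0.37, -0.005]
contact_force: [-0.1, -0.4, -0.1]
grip_width: 0.0516
```

Run:
```python
from h import *
st();plan([.4822,.289,.187],13.7,4)
```

```text
t 3.05 tcp [0.4827 0.2882 0.2322] yaw 13.54 z [ 0.0027  0.0018 -1.    ] F [-0.08 -0.4  -0.11] w 0.0516 q [-0.86  0.53  0.27  1.98 -0.22  0.66 -0.21]
tot tw deg [-0.07 -0.17 -0.16] dp world [-0.0005  0.0008 -0.0452]
[[-0.001, -0.002, 0.094], [-0.001, -0.002, 0.094], [-0.001, -0.002, 0.094], [-0.001, -0.002, 0.094]]
[[-0.0001, -0.0004, -0.0003], [-0.0001, -0.0004, -0.0003], [-0.0001, -0.0004, -0.0003], [-0.0001, -0.0004, -0.0003]]
```

Call:
{"api": "apply_moves", "payload": {"dp": [[-0.001,-0.001,0.05],[-0.001,-0.001,0.05],[0,-0.001,0.05],[0,-0.001,0.05],[0,-0.001,0.05],[0,0,0.05],[0,0,0.05],[0,0,0],[0,0,0],[0,0,0]], "twist": [[0,-0.0003,0],[0,-0.0003,0],[0,-0.0003,0],[0,-0.0003,0],[0,0,0],[0,0,0],[0,0,0],[0,0,0],[0,0,0],[0,0,0]], "jaw": [100,100,100,100,100,100,100,100,100,100]}}

```text
clock: 4.05
tcp_pos: [0.4822, 0.2892, 0.186]
orientation: [-3.119, -0.371, 0.001]
contact_force: [0.3, -0.2, -0.1]
grip_width: 0.0519
```

Run:
```python
from h import *
st();plan([.4822,.289,.187],13.7,2);f=grab("wrist","w3.png")
```

```text
t 4.05 tcp [0.4822 0.2892 0.186 ] yaw 13.58 z [-6.e-04  1.e-03 -1.e+00] F [ 0.29 -0.23 -0.07] w 0.0519 q [-0.83  0.61  0.23  1.99 -0.25  0.57 -0.19]
tot tw deg [-0.06  0.02 -0.12] dp world [ 0.     -0.0002  0.001 ]
[[-0.0, 0.001, -0.004], [-0.0, 0.001, -0.004]]
[[-0.0003, 0.0001, -0.0005], [-0.0003, 0.0001, -0.0005]]
```

View pics/w3.png

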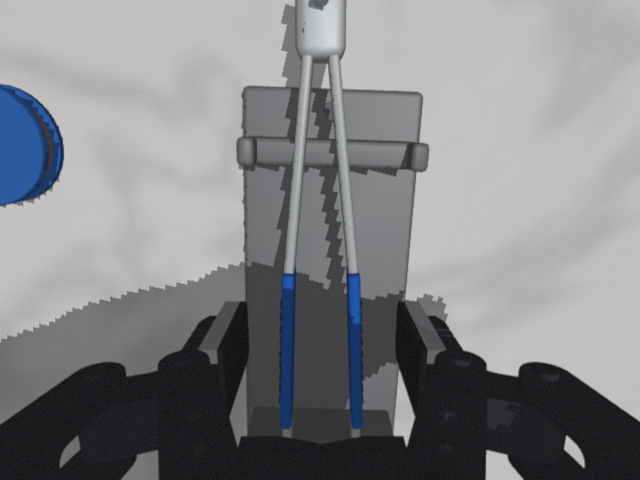

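Centred: the plates are at x=288 and 354, between fingers at 240 and 400. Closing in stages.

Call:
{"api": "apply_moves", "payload": {"dp": [[0,0,0],[0,0,0],[0,0,0],[0,0,0],[0,0,0],[0,0,0],[0,0,0],[0,0,0]], "twist": [[0,0,0],[0,0,0],[0,0,0],[0,0,0],[0,0,0],[0,0,0],[0,0,0],[0,0,0]], "jaw": [140,160,175,185,190,195,195,195]}}

```text
clock: 4.9
tcp_pos: [0.4824, 0.2894, 0.1871]
orientation: [-3.117, -0.371, -0.001]
contact_force: [-0.2, -0.2, 1.1]
grip_width: 0.0205
```

Run:
```python
from h import *
st()
```

```text
t 4.9 tcp [0.4824 0.2894 0.1871] yaw 13.58 z [ 7.0e-04  2.2e-03 -1.0e+00] F [-0.22 -0.2   1.09] w 0.0205 q [-0.83  0.6   0.23  1.99 -0.25  0.57 -0.19]
```

Call:
{"api": "apply_moves", "payload": {"dp": [[0,0,0],[0,0,0],[0,0,0],[0,0,0]], "twist": [[0,0,0],[0,0,0],[0,0,0],[0,0,0]], "jaw": [200,203,203,203]}}

```text
clock: 5.3
tcp_pos: [0.4825, 0.2894, 0.1872]
orientation: [-3.117, -0.371, -0.001]
contact_force: [-1.2, 0.4, 1.4]
grip_width: 0.0173
```

Run:
```python
from h import *
st();f=grab("wrist","w4.png")
crop(f,"w4c.png",220,230,420,480,3)
```

```text
t 5.3 tcp [0.4825 0.2894 0.1872] yaw 13.57 z [ 7.0e-04  2.3e-03 -1.0e+00] F [-1.23  0.42  1.4 ] w 0.0173 q [-0.83  0.6   0.23  1.99 -0.25  0.57 -0.19]
```

View pics/w4.png

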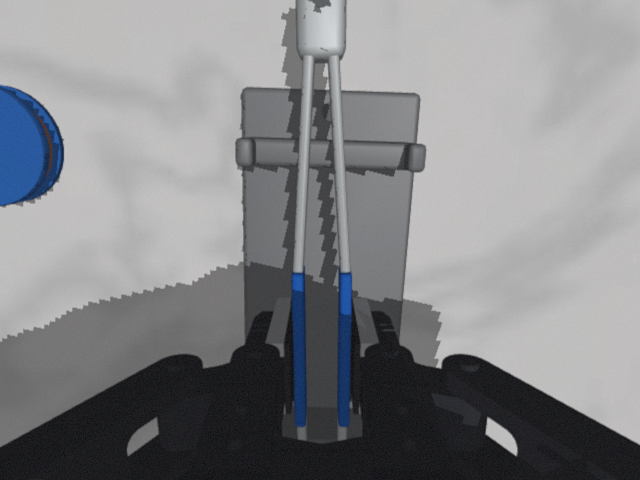

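Call:
{"api": "apply_moves", "payload": {"dp": [[0,0,-0.02],[0,0,-0.04],[0,0,-0.06],[0,0,-0.08],[0,0,-0.08],[0,0,-0.08],[0,0,-0.08],[0,0,-0.08],[0,0,-0.06],[0,0,-0.04],[0,0,0],[0,0,0]], "twist": [[0,0,0],[0,0,0],[0,0,0],[0,0,0],[0,0,0],[0,0,0],[0,0,0],[0,0,0],[0,0,0],[0,0,0],[0,0,0],[0,0,0]], "jaw": [203,203,203,203,203,203,203,203,203,203,203,203]}}

```text
clock: 6.55
tcp_pos: [0.4825, 0.2893, 0.2695]
orientation: [-3.116, -0.371, -0.005]
contact_force: [-0.1, -0.5, -1.2]
grip_width: 0.0174
```

Run:
```python
from h import *
st();f=grab("wrist","w5.png");g=grab("side","s5.png");grab("scene","sc5.png")
crop(g,"s5c.png",240,110,400,230,5)
plan([.598,.065,.26],-2.5,12)
```

```text
t 6.55 tcp [0.4825 0.2893 0.2695] yaw 13.58 z [ 0.0025  0.0038 -1.    ] F [-0.14 -0.53 -1.16] w 0.0174 q [-0.87  0.47  0.29  1.96 -0.2   0.73 -0.23]
tot tw deg [-0.18 -0.14 16.08] dp world [ 0.1155 -0.2242 -0.0092]
[[0.041, 0.17, 0.006], [0.045, 0.169, 0.006], [0.049, 0.168, 0.006], [0.053, 0.167, 0.006], [0.057, 0.166, 0.006], [0.061, 0.164, 0.006], [0.065, 0.163, 0.006], [0.069, 0.161, 0.006], [0.072, 0.16, 0.006], [0.076, 0.158, 0.006], [0.08, 0.156, 0.006], [0.083, 0.154, 0.006]]
[[-0.0001, -0.0001, 0.0112], [-0.0001, -0.0001, 0.0112], [-0.0001, -0.0001, 0.0112], [-0.0001, -0.0001, 0.0112], [-0.0001, -0.0001, 0.0112], [-0.0001, -0.0001, 0.0112], [-0.0001, -0.0001, 0.0112], [-0.0001, -0.0001, 0.0112], [-0.0001, -0.0001, 0.0112], [-0.0001, -0.0001, 0.0112], [-0.0001, -0.0001, 0.0112], [-0.0001, -0.0001, 0.0112]]
```

View pics/s5c.png

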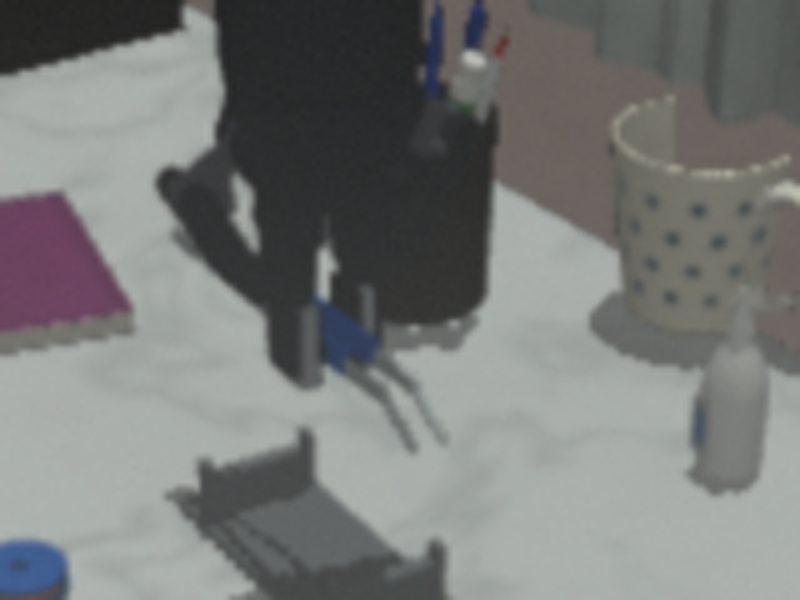

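View pics/w5.png

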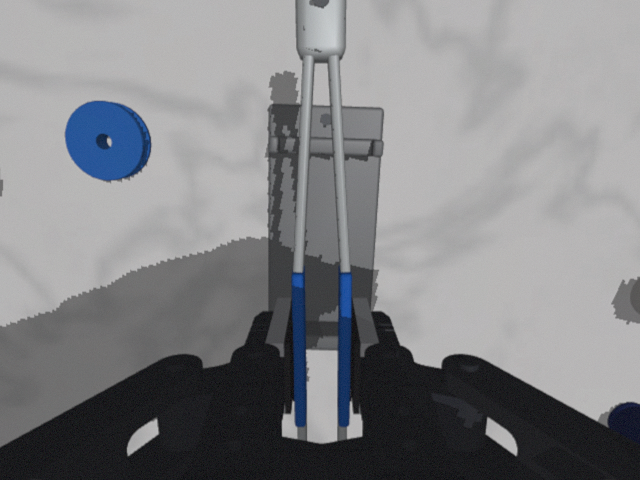

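View pics/sc5.png

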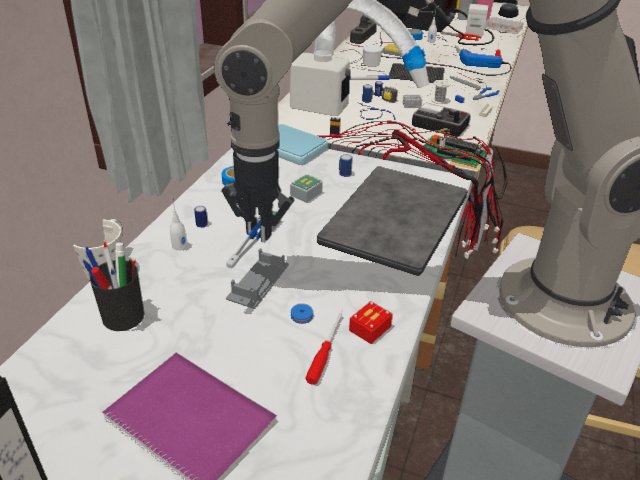

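Run:
```python
from h import *
plan([.53,-.03,.27],-2.5,14)
```

```text
tot tw deg [-0.18 -0.14 16.08] dp world [ 0.0475 -0.3192  0.0008]
[[-0.017, 0.191, -0.001], [-0.013, 0.192, -0.001], [-0.009, 0.192, -0.001], [-0.006, 0.192, -0.001], [-0.002, 0.192, -0.001], [0.002, 0.192, -0.001], [0.006, 0.192, -0.001], [0.01, 0.192, -0.001], [0.014, 0.192, -0.001], [0.017, 0.191, -0.001], [0.021, 0.191, -0.001], [0.025, 0.19, -0.001], [0.029, 0.19, -0.001], [0.033, 0.189, -0.001]]
[[-0.0001, -0.0001, 0.0096], [-0.0001, -0.0001, 0.0096], [-0.0001, -0.0001, 0.0096], [-0.0001, -0.0001, 0.0096], [-0.0001, -0.0001, 0.0096], [-0.0001, -0.0001, 0.0096], [-0.0001, -0.0001, 0.0096], [-0.0001, -0.0001, 0.0096], [-0.0001, -0.0001, 0.0096], [-0.0001, -0.0001, 0.0096], [-0.0001, -0.0001, 0.0096], [-0.0001, -0.0001, 0.0096], [-0.0001, -0.0001, 0.0096], [-0.0001, -0.0001, 0.0096]]
```

Smooth ramps at the start and end keep the held tweezers from being jerked.

Call:
{"api": "apply_moves", "payload": {"dp": [[-0.01,0.06,0],[-0.012,0.12,0],[-0.012,0.18,0],[-0.009,0.19,0],[-0.006,0.19,0],[-0.002,0.19,0],[0.002,0.19,0],[0.006,0.19,0],[0.01,0.19,0],[0.014,0.19,0],[0.017,0.19,0],[0.021,0.19,0],[0.025,0.19,0],[0.029,0.18,0],[0.03,0.16,0],[0.02,0.1,0],[0.01,0.05,0],[0,0,0],[0,0,0],[0,0,0]], "twist": [[0,0,0.004],[0,0,0.008],[0,0,0.0096],[0,0,0.0096],[0,0,0.0096],[0,0,0.0096],[0,0,0.0096],[0,0,0.0096],[0,0,0.0096],[0,0,0.0096],[0,0,0.0096],[0,0,0.0096],[0,0,0.0096],[0,0,0.0096],[0,0,0.006],[0,0,0.003],[0,0,0.002],[0,0,0],[0,0,0],[0,0,0]], "jaw": [203,203,203,203,203,203,203,203,203,203,203,203,203,203,203,203,203,203,203,203]}}

```text
clock: 8.7
tcp_pos: [0.5163, -0.0847, 0.2679]
orientation: [3.132, -0.169, -0.006]
contact_force: [-0.6, 0.7, -0.8]
grip_width: 0.0175
```

Run:
```python
from h import *
st();f=grab("wrist","w6.png");st();g=grab("side","s6.png");print(proj(f,[.595,-.005,.034]))
```

```text
t 8.7 tcp [ 0.5163 -0.0847  0.2679] yaw -6.17 z [-0.0038 -0.0049 -1.    ] F [-0.61  0.66 -0.79] w 0.0175 q [-0.29  0.44  0.42  2.06 -0.26  0.7   0.19]
t 8.75 tcp [ 0.5163 -0.0844  0.2678] yaw -6.14 z [-0.0039 -0.0048 -1.    ] F [-0.23  0.13 -0.78] w 0.0178 q [-0.29  0.44  0.42  2.06 -0.26  0.7   0.19]
[480.76578046  77.4160241 ]
```

View pics/w6.png

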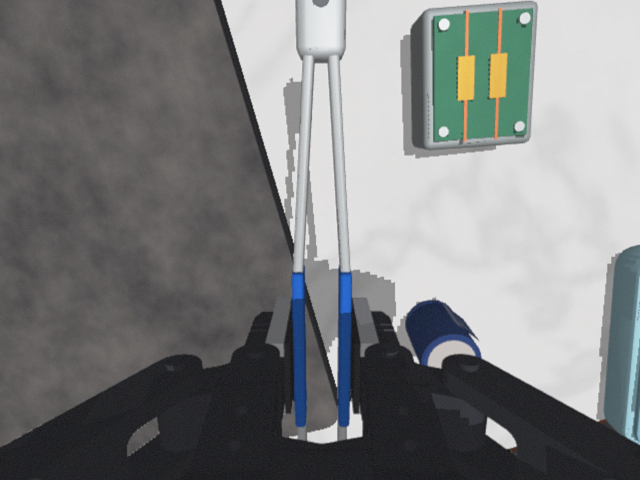

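View pics/s6.png

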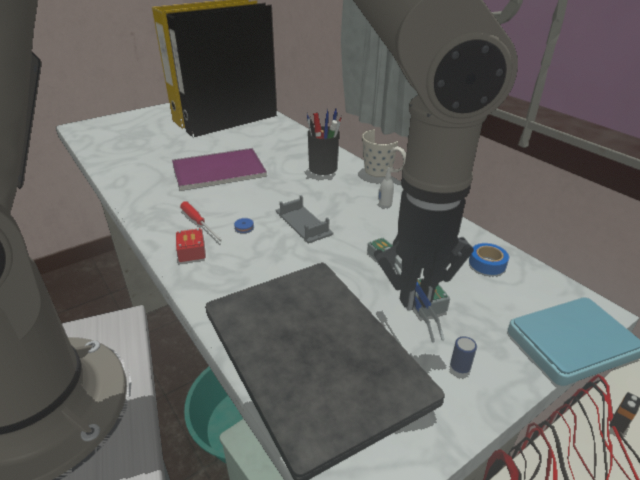

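Run:
```python
from h import *
f=load("wrist");crop(f,"w6c.png",430,0,550,150,5)
```

```text
(no output)
```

View pics/w6c.png

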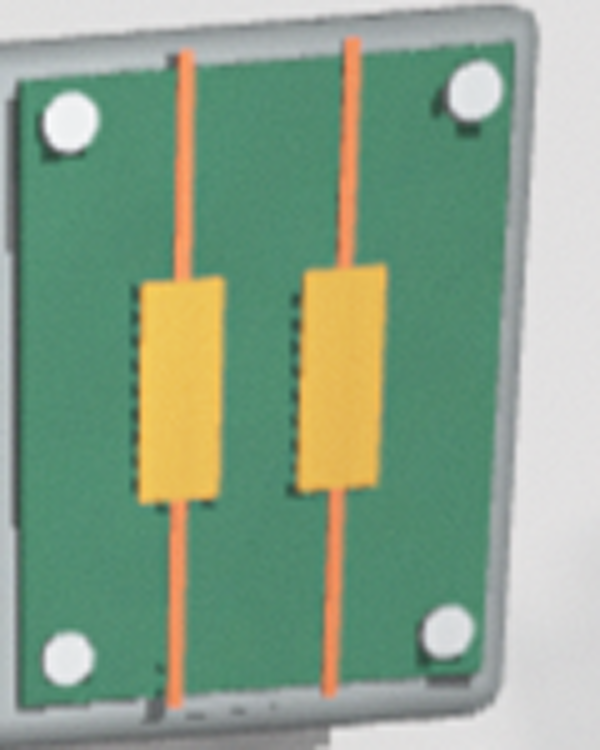

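```bash
cat > t.py <<'E'
from h import *
f=load("wrist")
W=lambda u,v,z=.034:px(f,430+u/5,v/5,z)
L=W(180,391);Rr=W(342,378);a0,a1,b0,b1=W(186,52),W(175,705),W(352,40),W(330,695)
d=a1-a0+b1-b0;yaw=np.degrees(np.arctan2(d[1],d[0]))
print("pads",L,Rr,"gap",np.linalg.norm(L-Rr),"mid",(L+Rr)/2,"yaw",yaw,"trace len",np.linalg.norm(a1-a0))
print("depth z",px(f,430+180/5,391/5),px(f,430+260/5,391/5))
# tweezers in tool frame: camera->tool
H=r.grab_frame("wrist")["hand_eye"];K=f["intrinsics"]
def tool(u,v,zt):
    d=H[:3,:3]@np.linalg.inv(K)@[u,v,1.];c=H[:3,3];return c+d*(zt-c[2])/d[2]
zt=.187-.038
for n,(u,v) in dict(l0=(298,273),r0=(345.5,273),l1=(300.5,426),r1=(344,426),h0=(321.5,55)).items(): print(n,tool(u,v,zt).round(4))
E
python3 t.py
```

```text
pads [ 0.5885049  -0.00462425  0.034     ] [ 0.60274676 -0.00508262  0.034     ] gap 0.014249232536882614 mid [ 0.59562583 -0.00485343  0.034     ] yaw -92.02223607677905 trace len 0.05415405135278312
depth z [ 0.5876306  -0.00482221  0.03674026] [ 0.59468922 -0.00554957  0.0364053 ]
l0 [-0.0068 -0.0259  0.149 ]
r0 [ 0.0071 -0.0259  0.149 ]
l1 [-0.0067  0.0263  0.149 ]
r1 [0.0074 0.0263 0.149 ]
h0 [ 1.00e-04 -8.47e-02  1.49e-01]
```

Run:
```python
from h import *
f=load("wrist");crop(f,"w6t.png",270,0,370,160,5);crop(f,"w6u.png",270,250,370,450,4)
```

```text
(no output)
```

View pics/w6t.png

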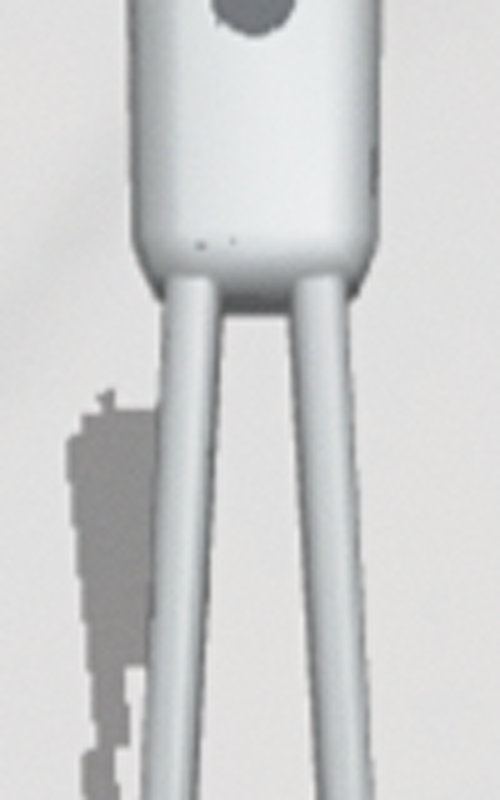

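View pics/w6u.png

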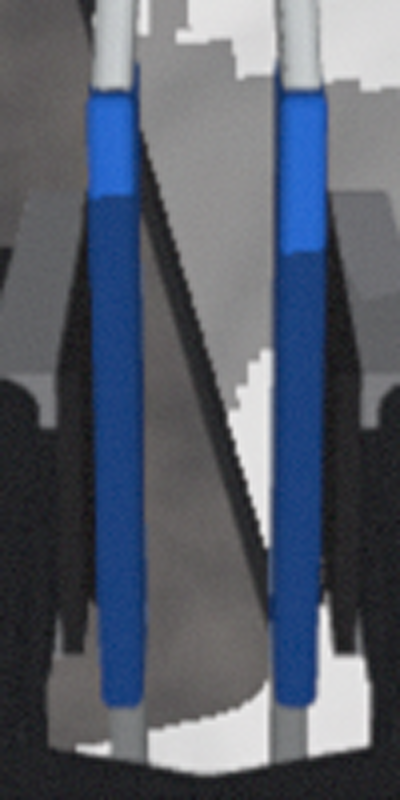

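Run:
```python
from h import *
plan([.598,.0653,.262],-2.1,10)
```

```text
tot tw deg [ 0.3   0.19 -4.04] dp world [ 0.0816  0.1498 -0.0059]
[[0.054, -0.131, 0.004], [0.055, -0.131, 0.004], [0.056, -0.131, 0.004], [0.057, -0.13, 0.004], [0.058, -0.13, 0.004], [0.059, -0.129, 0.004], [0.06, -0.129, 0.005], [0.061, -0.129, 0.005], [0.062, -0.128, 0.005], [0.062, -0.128, 0.005]]
[[0.0003, 0.0002, -0.0034], [0.0003, 0.0002, -0.0034], [0.0003, 0.0002, -0.0034], [0.0003, 0.0002, -0.0034], [0.0003, 0.0002, -0.0034], [0.0003, 0.0002, -0.0034], [0.0003, 0.0002, -0.0034], [0.0003, 0.0002, -0.0034], [0.0003, 0.0002, -0.0034], [0.0003, 0.0002, -0.0034]]
```

Call:
{"api": "apply_moves", "payload": {"dp": [[0.03,-0.07,0.003],[0.05,-0.11,0.003],[0.056,-0.13,0.004],[0.057,-0.13,0.004],[0.058,-0.13,0.004],[0.059,-0.13,0.004],[0.06,-0.13,0.004],[0.06,-0.13,0.004],[0.055,-0.12,0.003],[0.045,-0.09,0.003],[0.03,-0.06,0.002],[0.01,-0.02,0],[0,0,0],[0,0,0],[0,0,0]], "twist": [[0.0002,0.0001,-0.002],[0.0003,0.0002,-0.003],[0.0003,0.0002,-0.0034],[0.0003,0.0002,-0.0034],[0.0003,0.0002,-0.0034],[0.0003,0.0002,-0.0034],[0.0003,0.0002,-0.0034],[0.0003,0.0002,-0.0034],[0.0002,0.0001,-0.003],[0.0001,0,-0.002],[0,0,-0.001],[0,0,0],[0,0,0],[0,0,0],[0,0,0]], "jaw": [203,203,203,203,203,203,203,203,203,202,202,201,201,201,201]}}

```text
clock: 10.35
tcp_pos: [0.6026, 0.0769, 0.2619]
orientation: [-3.14, 0.048, 0.0]
contact_force: [-0.8, 0.4, -0.3]
grip_width: 0.0179
```

Run:
```python
from h import *
st();plan([.598,.0653,.23],-2.1,6)
```

```text
t 10.35 tcp [0.6026 0.0769 0.2619] yaw -1.75 z [-1.0e-04  1.3e-03 -1.0e+00] F [-0.79  0.39 -0.3 ] w 0.0179 q [-0.51  0.56  0.37  1.86 -0.28  0.78 -0.01]
tot tw deg [-0.07  0.01  0.35] dp world [-0.0046 -0.0116 -0.0319]
[[-0.006, 0.016, 0.044], [-0.006, 0.016, 0.044], [-0.006, 0.016, 0.044], [-0.006, 0.016, 0.044], [-0.006, 0.016, 0.044], [-0.006, 0.016, 0.044]]
[[-0.0001, 0.0, 0.0005], [-0.0001, 0.0, 0.0005], [-0.0001, 0.0, 0.0005], [-0.0001, 0.0, 0.0005], [-0.0001, 0.0, 0.0005], [-0.0001, 0.0, 0.0005]]
```

Call:
{"api": "apply_moves", "payload": {"dp": [[-0.006,0.015,0.044],[-0.006,0.015,0.044],[-0.006,0.015,0.044],[-0.006,0.015,0.044],[-0.005,0.013,0.04],[-0.004,0.01,0.03],[0,0,0],[0,0,0],[0,0,0]], "twist": [[0,0,0.0005],[0,0,0.0005],[0,0,0.0005],[0,0,0.0005],[0,0,0.0005],[0,0,0],[0,0,0],[0,0,0],[0,0,0]], "jaw": [201,201,201,201,201,201,201,201,201]}}

```text
clock: 11.25
tcp_pos: [0.5972, 0.064, 0.2292]
orientation: [-3.141, 0.062, 0.002]
contact_force: [-0.1, -0.3, -0.8]
grip_width: 0.0183
```

Run:
```python
from h import *
st();plan([.598,.0653,.211],-2.1,6)
w=grab("wrist","w7.png");f=grab("side","s7.png");crop(f,"s7c.png",380,250,480,330,8)
g=grab("scene","sc7.png");crop(g,"sc7c.png",260,140,360,220,8);st()
```

```text
t 11.25 tcp [0.5972 0.064  0.2292] yaw -2.26 z [-1.5e-03  3.0e-04 -1.0e+00] F [-0.11 -0.31 -0.81] w 0.0183 q [-0.47  0.6   0.35  1.89 -0.3   0.71  0.02]
tot tw deg [-0.02  0.09 -0.16] dp world [ 0.0008  0.0013 -0.0182]
[[0.001, -0.002, 0.025], [0.001, -0.002, 0.025], [0.001, -0.002, 0.025], [0.001, -0.002, 0.025], [0.001, -0.002, 0.025], [0.001, -0.002, 0.025]]
[[-0.0, 0.0001, -0.0002], [-0.0, 0.0001, -0.0002], [-0.0, 0.0001, -0.0002], [-0.0, 0.0001, -0.0002], [-0.0, 0.0001, -0.0002], [-0.0, 0.0001, -0.0002]]
t 11.4 tcp [0.5972 0.064  0.2293] yaw -2.25 z [-1.3e-03  4.0e-04 -1.0e+00] F [ 0.7  -0.02 -0.83] w 0.0182 q [-0.47  0.6   0.35  1.89 -0.3   0.71  0.02]
```

View pics/s7c.png

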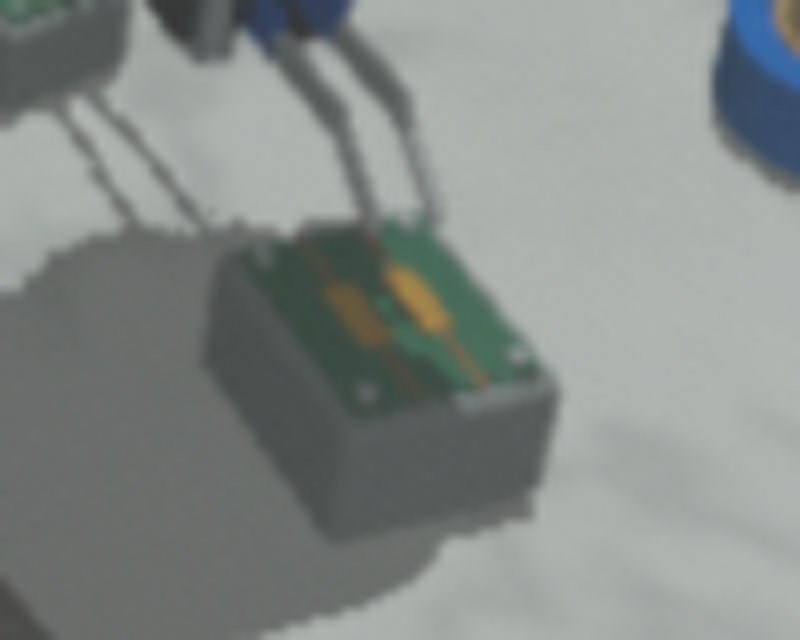

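View pics/w7.png

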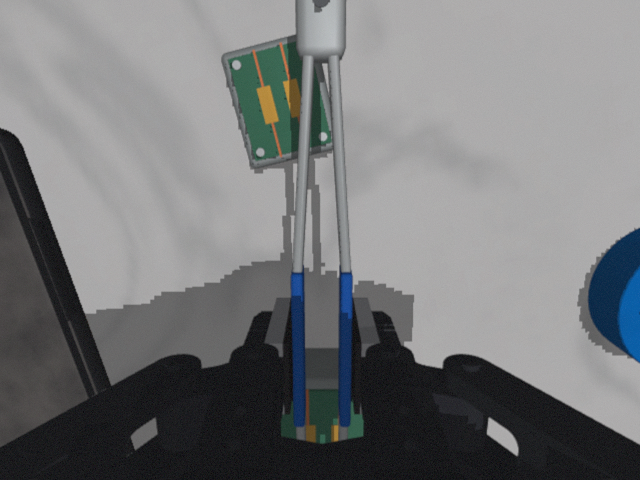

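View pics/sc7c.png

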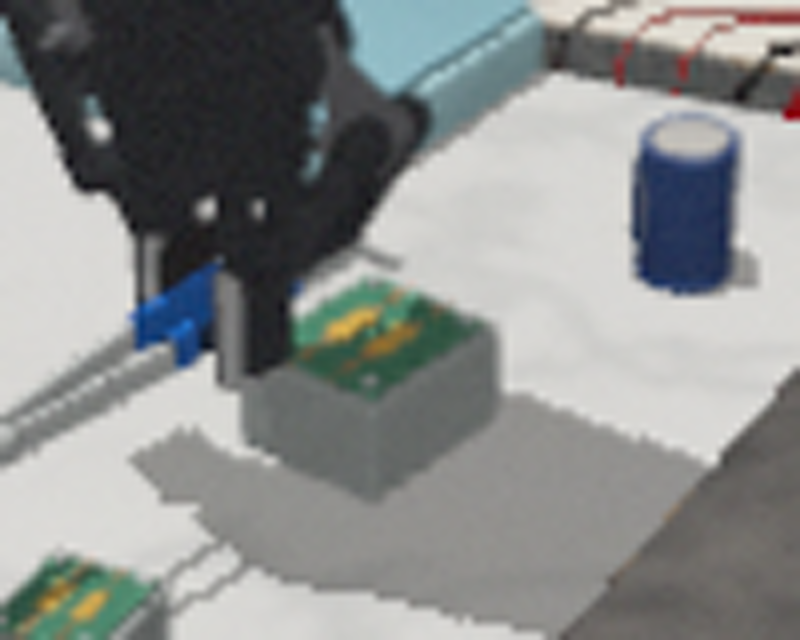

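Call:
{"api": "apply_moves", "payload": {"dp": [[0.001,-0.002,0.022],[0.001,-0.002,0.022],[0.001,-0.002,0.022],[0.001,-0.002,0.022],[0.001,-0.002,0.022],[0.001,-0.001,0.018],[0,0,0.012],[0,0,0],[0,0,0],[0,0,0]], "twist": [[0,0.0001,-0.0003],[0,0.0001,-0.0003],[0,0.0001,-0.0003],[0,0.0001,-0.0003],[0,0.0001,0],[0,0,0],[0,0,0],[0,0,0],[0,0,0],[0,0,0]], "jaw": [201,201,201,201,201,201,201,201,201,201]}}

```text
clock: 12.4
tcp_pos: [0.5981, 0.0657, 0.2111]
orientation: [-3.141, 0.057, -0.0]
contact_force: [-0.1, 1.0, -0.8]
grip_width: 0.0177
```

Run:
```python
from h import *
st();plan([.598,.0653,.211],-2.1,2);ws=[]
w=grab("wrist","w8.png");ws.append(r.get_obs()["grip_width"]);f=grab("side","s8.png");crop(f,"s8c.png",400,250,460,310,13)
for i in range(4): r.grab_frame("side");ws.append(r.get_obs()["grip_width"])
print(np.array(ws)*1e3);crop(w,"w8c.png",270,370,370,450,8);st()
```

```text
t 12.4 tcp [0.5981 0.0657 0.2111] yaw -2.07 z [ 1.e-04  5.e-04 -1.e+00] F [-0.12  0.97 -0.8 ] w 0.0177 q [-0.47  0.62  0.34  1.89 -0.32  0.68  0.03]
tot tw deg [-0.03 -0.    0.03] dp world [-0.0001 -0.0004 -0.0001]
[[-0.0, 0.002, 0.0], [-0.0, 0.002, 0.0]]
[[-0.0001, -0.0, 0.0001], [-0.0001, -0.0, 0.0001]]
[17.91550843 18.24484058 18.04476781 17.90005188 18.05205917]
t 12.7 tcp [0.5981 0.0658 0.2111] yaw -2.07 z [ 1.e-04  6.e-04 -1.e+00] F [-0.38  0.88 -1.03] w 0.0181 q [-0.47  0.62  0.34  1.89 -0.32  0.68  0.03]
```

View pics/s8c.png

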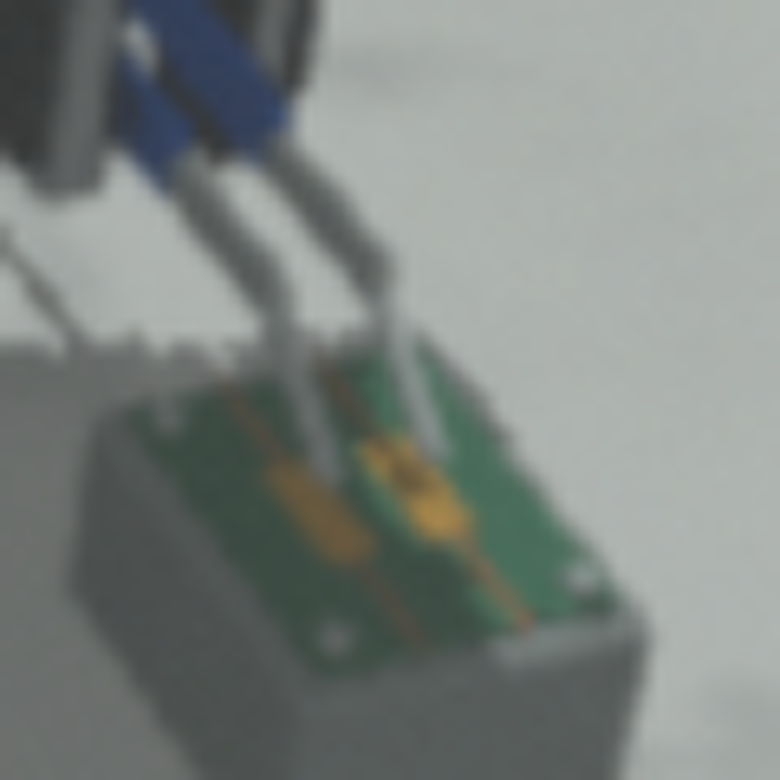

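View pics/w8c.png

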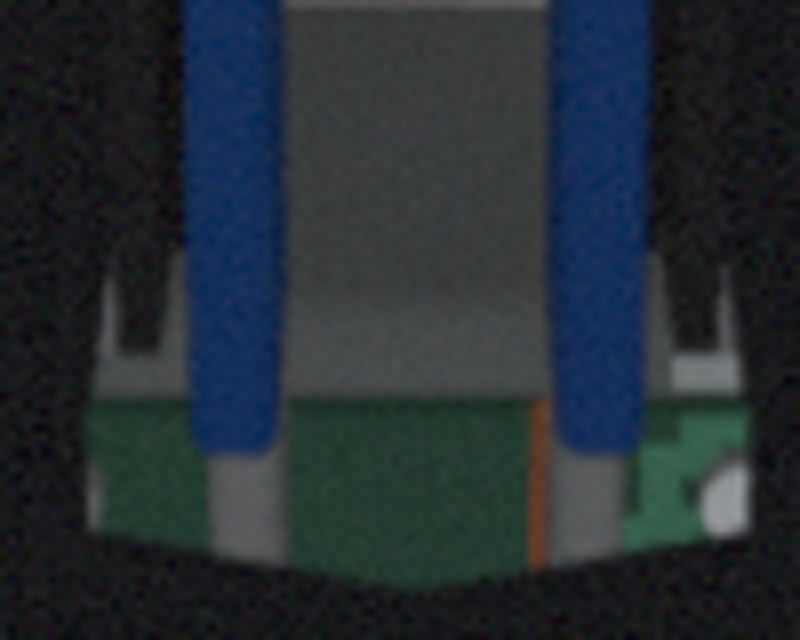

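Run:
```python
from h import *
f=load("side");S=lambda u,v,z:px(f,400+u/13,250+v/13,z)
c=np.array([.5956,-.0049]);a=np.radians(-92.1);ex=np.array([np.cos(a),np.sin(a)]);ey=np.array([-ex[1],ex[0]])
loc=lambda X:np.round([(X[:2]-c)@ex*1e3,(X[:2]-c)@ey*1e3],1)
for n,(u,v,z) in dict(tl=(330,480,.038),tr=(437,448,.038)).items(): print(n,loc(S(u,v,z)))
for n,(u,v) in dict(padn=(322,512),padf=(418,488),tn0=(228,385),tn1=(420,635),tf0=(330,370),tf1=(528,622)).items(): print(n,loc(S(u,v,.034)))
for z in(.034,.036,.040,.042): print(z,loc(S(330,480,z)),loc(S(437,448,z)))
w=load("wrist")
o=r.get_obs();R=Ro.from_rotvec(o["orientation"]).as_matrix();T=np.eye(4);T[:3,:3]=R;T[:3,3]=o["tcp_pos"]
for y in(7,-7):
  for x in(-26,-22):
    X=np.r_[c+ex*x/1e3+ey*y/1e3,.034];p=proj(w,X);print("trace",y,x,((p-[270,370])*8).round(0))
# tip projected in tool frame
for s in(-1,1): 
    X=T@np.array([.0002+s*.007,.0702,.1733,1]);print("tip",loc(X),X[2])
```

```text
tl [-0.4 -6.1]
tr [-1.6  9.8]
padn [ 0.9 -7.3]
padf [0.6 6.5]
tn0 [-24.9  -6.9]
tn1 [24.9 -6.9]
tf0 [-23.5   7.2]
tf1 [27.  7.]
0.034 [-4.3 -3.4] [-5.5 12.7]
0.036 [-2.3 -4.8] [-3.5 11.3]
0.04 [ 1.6 -7.5] [0.4 8.4]
0.042 [ 3.5 -8.9] [2.3 7. ]
trace 7 -26 [553. 395.]
trace 7 -22 [552. 464.]
trace -7 -26 [271. 395.]
trace -7 -22 [272. 464.]
tip [-0.6 -6.8] 0.03777802145238121
tip [-0.6  7.2] 0.03777947851409555
```

Run:
```python
from h import *
f=grab("side")
A=np.mean([r.grab_frame("side")["color"].astype(float) for i in range(3)]+[f["color"]],0).astype(np.uint8)
f["color"]=A;np.savez("avg_side.npz",**f)
crop(f,"s9.png",415,270,445,300,20)
W=np.mean([r.grab_frame("wrist")["color"].astype(float) for i in range(2)],0).astype(np.uint8)
cv2.imwrite("pics/w9.png",cv2.resize(W[410:445,275:367,::-1],None,fx=8,fy=8,interpolation=cv2.INTER_CUBIC)*2)
st()
```

```text
t 13.0 tcp [0.5981 0.0657 0.211 ] yaw -2.07 z [-1.e-04  5.e-04 -1.e+00] F [ 0.05 -0.32 -0.55] w 0.0181 q [-0.47  0.62  0.34  1.89 -0.32  0.68  0.03]
```

View pics/s9.png

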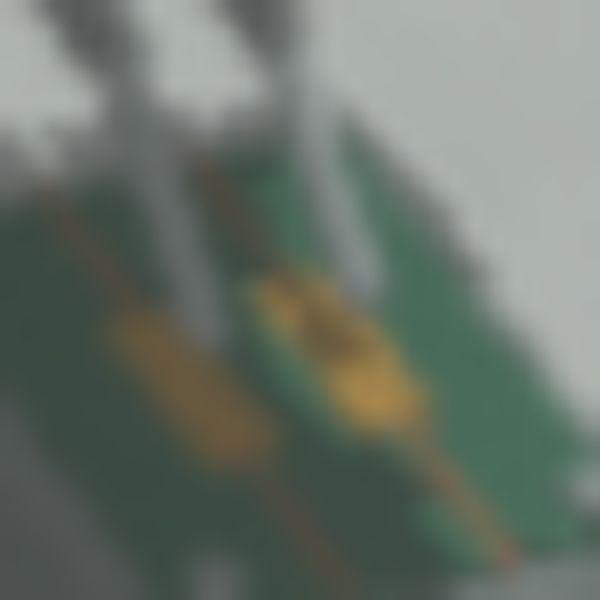

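View pics/w9.png

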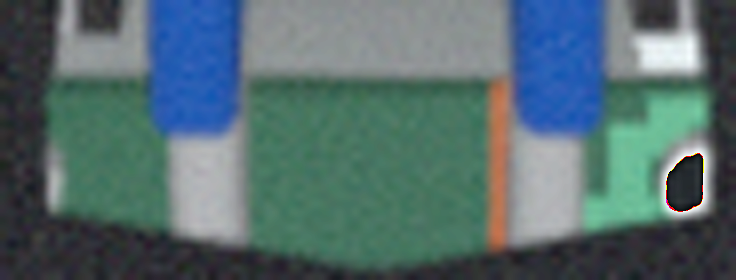

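Run:
```python
from h import *
f=dict(np.load("avg_side.npz",allow_pickle=True))
c=np.array([.5956,-.0049]);a=np.radians(-92.1);ex=np.array([np.cos(a),np.sin(a)]);ey=np.array([-ex[1],ex[0]])
P=lambda x,y,z:((proj(f,np.r_[c+ex*x/1e3+ey*y/1e3,z/1e3])-[415,270])*20).round(0)
for y in(-7,7):
  print(y,"pad",P(0,y,34),"ends",P(-9,y,34),P(9,y,34),"tip z38",P(0,y,38),"z36",P(0,y,36),"z40",P(0,y,40),"d/dy",P(0,y+1,38)-P(0,y,38),"d/dx",P(1,y,38)-P(0,y,38))
# shadow/edges of card
for X in [(-26.5,-7),(26.5,-7),(26.5,7)]: print(X,P(*X,34))
w=load("wrist")
for y in(7,-7):
    X=np.r_[c+ex*-.022+ey*y/1e3,.034];print("trace",((proj(w,X)-[275,410])*8).round(1))
# legs in wrist: tool frame x at leg top z
H=r.grab_frame("wrist")["hand_eye"];K=w["intrinsics"]
def tool(u,v,zt):
    d=H[:3,:3]@np.linalg.inv(K)@[u,v,1.];q=H[:3,3];return q+d*(zt-q[2])/d[2]
for u in(170,246,510,582): print(tool(275+u/8,410+190/8,.187-.038+.001).round(5))
```

```text
-7 pad [194. 380.] ends [141. 311.] [248. 450.] tip z38 [200. 343.] z36 [197. 362.] z40 [204. 325.] d/dy [11. -2.] d/dx [6. 8.]
7 pad [345. 345.] ends [291. 277.] [400. 414.] tip z38 [352. 308.] z36 [348. 327.] z40 [355. 290.] d/dy [10. -2.] d/dx [6. 8.]
(-26.5, -7) [ 41. 181.]
(26.5, -7) [355. 590.]
(26.5, 7) [509. 553.]
trace [511.7 143.8]
trace [231.9 143.6]
[-0.00823  0.03     0.15   ]
[-0.00511  0.03     0.15   ]
[0.00573 0.02999 0.15   ]
[0.00868 0.02999 0.15   ]
```

Wrist and side views agree that the tips sit about 1 mm too far along card +y and about 0.6 mm short. Nudging.

Call:
{"api": "apply_moves", "payload": {"dp": [[-0.004,0.003,0.002],[-0.004,0.002,0.002],[0,0,0],[0,0,0]], "twist": [[0,0,0],[0,0,0],[0,0,0],[0,0,0]], "jaw": [201,201,201,201]}}

```text
clock: 13.45
tcp_pos: [0.597, 0.0651, 0.2105]
orientation: [-3.141, 0.057, 0.0]
contact_force: [0.3, -0.6, -0.5]
grip_width: 0.0184
```

```bash
cat > chk.py <<'E'
from h import *
import sys
n=sys.argv[1];st()
F=[r.grab_frame("side") for i in range(4)];f=F[0];f["color"]=np.mean([x["color"].astype(float) for x in F],0).astype(np.uint8)
crop(f,"s%s.png"%n,415,270,445,300,20)
W=np.mean([r.grab_frame("wrist")["color"].astype(float) for i in range(2)],0)
cv2.imwrite("pics/w%s.png"%n,cv2.resize(np.clip(W*2,0,255).astype(np.uint8)[410:445,275:367,::-1],None,fx=8,fy=8,interpolation=cv2.INTER_CUBIC))
st()
E
python3 chk.py 10
```

```text
t 13.45 tcp [0.597  0.0651 0.2105] yaw -2.07 z [-1.e-04  5.e-04 -1.e+00] F [ 0.33 -0.55 -0.46] w 0.0184 q [-0.46  0.62  0.34  1.89 -0.32  0.68  0.03]
t 13.75 tcp [0.597  0.0651 0.2105] yaw -2.07 z [-1.e-04  5.e-04 -1.e+00] F [-0.52  0.35 -1.13] w 0.018 q [-0.46  0.62  0.34  1.89 -0.32  0.68  0.03]
```

View pics/s10.png

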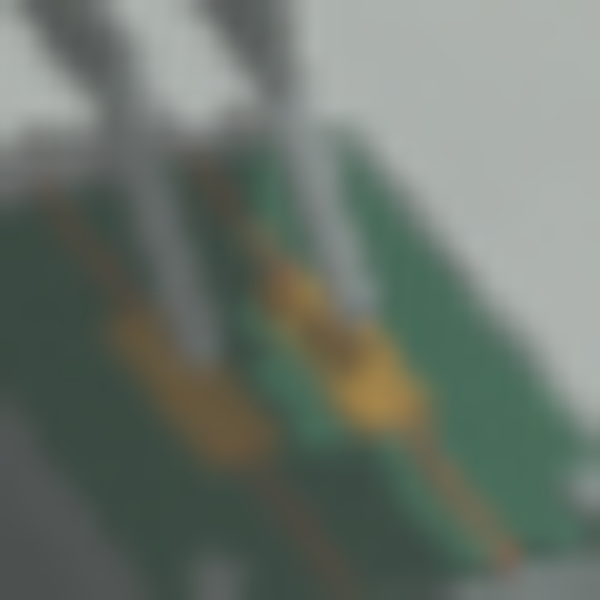

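View pics/w10.png

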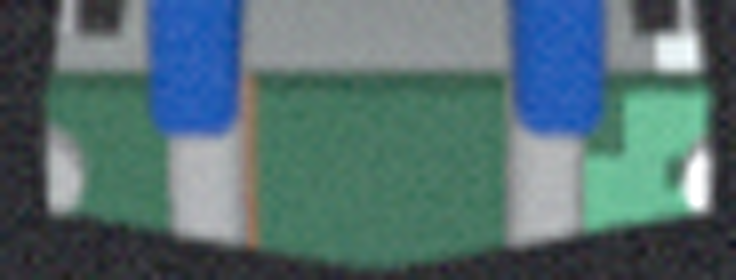

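Both tips now end over their pads, at (203,365) and (358,318) against pad centres (193,390) and (343,352). The expected offset for a tip a few mm up is (+6,−37). The residual across the pads is about 0.1–0.3 mm. Holding for over 2 s.

Call:
{"api": "apply_moves", "payload": {"dp": [[0,0,0],[0,0,0],[0,0,0],[0,0,0],[0,0,0],[0,0,0],[0,0,0],[0,0,0],[0,0,0],[0,0,0],[0,0,0],[0,0,0],[0,0,0],[0,0,0],[0,0,0],[0,0,0],[0,0,0],[0,0,0],[0,0,0],[0,0,0]], "twist": [[0,0,0],[0,0,0],[0,0,0],[0,0,0],[0,0,0],[0,0,0],[0,0,0],[0,0,0],[0,0,0],[0,0,0],[0,0,0],[0,0,0],[0,0,0],[0,0,0],[0,0,0],[0,0,0],[0,0,0],[0,0,0],[0,0,0],[0,0,0]], "jaw": [201,201,201,201,201,201,201,201,201,201,201,201,201,201,201,201,201,201,201,201]}}

```text
clock: 15.75
tcp_pos: [0.597, 0.0652, 0.2105]
orientation: [-3.141, 0.057, 0.0]
contact_force: [0.3, 1.2, -0.4]
grip_width: 0.0178
```

```bash
python3 chk.py 11
python3 - <<'E'
from h import *
ws=[]
for i in range(10): r.grab_frame("side");ws.append(r.get_obs()["grip_width"]*1e3)
print(np.mean(ws),np.std(ws));grab("scene","sc11.png");grab("side","s11f.png")
E
```

```text
t 15.75 tcp [0.597  0.0652 0.2105] yaw -2.06 z [-0.e+00  5.e-04 -1.e+00] F [ 0.26  1.23 -0.35] w 0.0178 q [-0.46  0.62  0.34  1.89 -0.32  0.68  0.03]
t 16.05 tcp [0.597  0.0652 0.2105] yaw -2.07 z [ 1.e-04  5.e-04 -1.e+00] F [ 0.25  0.24 -0.17] w 0.0182 q [-0.46  0.62  0.34  1.89 -0.32  0.68  0.03]
18.073562003340026 0.207642891416305
```

View pics/s11f.png

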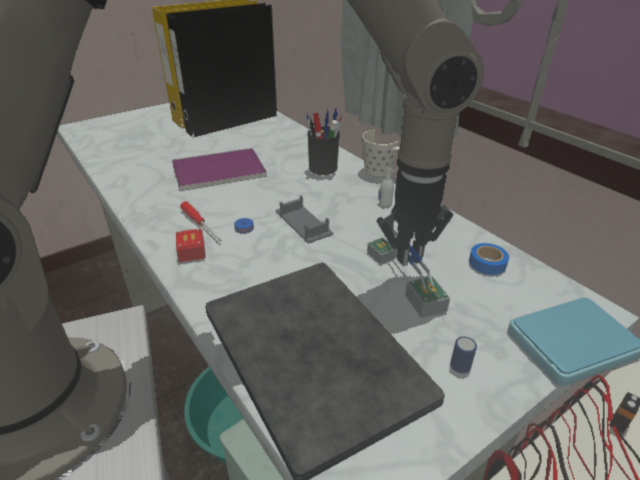

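View pics/s11.png

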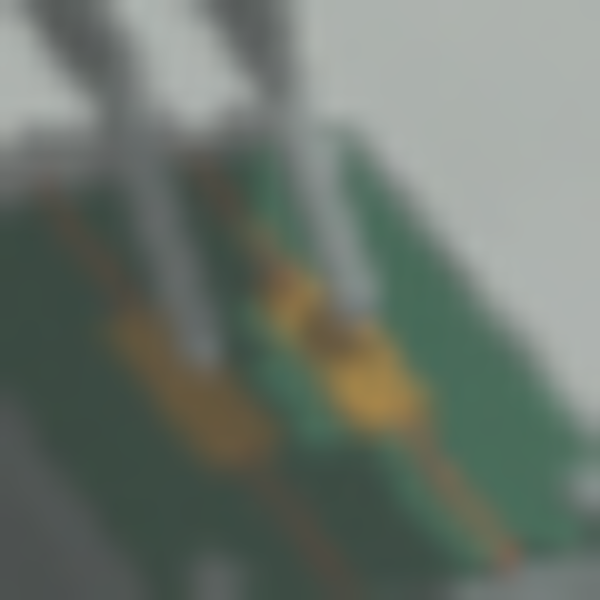

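Everything held steady, and nothing else has moved. Handing in.

Run:
```python
from h import *
print(r.hand_in());st()
```

```text
the job is handed in; nothing more can be done
None
the job is handed in; nothing more can be done
```

I took the tweezers off their rest and squeezed them to the pad gap. They were held level over the two pads of the larger green card for more than 2 s, and I handed in at about 17 s still holding them there.

**Last checks:**
- **Gap:** the finger opening averaged 18.07 mm with 0.2 mm of noise, which puts the tips about 14.1 mm apart.
- **Steadiness and level:** the pose stayed within 0.1 mm during the hold, and tilt was under 0.001 rad. The wrist force stayed at noise level, about 1 N, so the tips are not pressing on the card.
- **Height:** the arm's pose puts the tips about 3.5 mm above the card, and the side camera reads 3–4 mm.
- **Position over the pads:** an earlier check showed the tips about 1 mm off, so I moved them. The wrist and side cameras now put them within about 0.3 mm of the middle lines. Along the pads the side camera suggests they may be up to 0.9 mm past centre, still well inside the 18 mm length.
- **Disagreements:** before that move, the side view read the tip gap about 0.5 mm wider than the finger opening implies. I took that as blur, because one pixel there is 1.5–2 mm. The wrist readings before and after the move also differed by about 0.4 mm.
- **Other objects:** in the last side view, everything else looks unmoved.

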